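# Press the steel glide home in a furniture foot with the bench squeezer

### The job

Lay the dark wooden furniture foot in the cradle of the green bench squeezer with its steel glide towards the ram, then squeeze the two red handles together until you feel the glide's resistance peak and give as it pops in. Stop there, so that the ram does not bear down hard on the glide once it is home, let the handles spring open and leave the foot lying in the cradle; press the glide only with the squeezer, and leave the other things standing where they are.

Things in the scene. Friction and masses are not known exactly. Their poses are not given: they have to be found in the camera images.
- foot: Loose dark wooden furniture foot to be worked on: a block 60 mm long (its x), 40 mm wide (y), 40 mm high (z), 100 to 185 g, lying on the bench. Origin: centre of the underside of the wood. The steel glide sticks out of its -x end; its +x end is flat, with a small steel insert flush in it. Grasp it across its 40 mm width.
- glide: The glide on the foot's -x end: a steel disc 26 mm across, 4 mm thick, on a thin stem, centred on the end face (20 mm above the foot's underside). It slides along the foot's x. Its origin coincides with the foot's at the start and shifts along x as it goes in.
- glide_face (a point): Centre of the glide's outer face, which the ram presses, 20 mm above the foot's underside: at x = -39 mm in the foot's frame at the start, -34 mm when the glide is home, its flange flush on the wood. A sprung barb must pass a ring in the bore: the resistance peaks after some 1.5 mm; after 3.5 mm the barb pulls the glide home by itself, ahead of the ram. Let go earlier and it springs out again.
- cradle (a point): Centre of the cradle's floor, 46 mm above the bench, on the squeezer and turning with it. Its x runs along the ram's stroke, from handles and ram to the anvil; y left, z up. The foot lies here with its x along this x (glide towards -x), on the floor between two low cheeks 45 mm apart, with flared tops 19 mm above the floor.
- anvil_face (a point): Centre of the fixed anvil's face, at x = +32 mm from the cradle; the anvil stands 43 mm above the cradle's floor, its upper edge sloped as lead-in. From here to the ram's tip (handles open) it is 72 to 78.5 mm; the foot with its glide out is 69 mm long. The foot need not touch the anvil: the ram pushes it there.
- squeezer: Green cast bench squeezer on a swivel base bolted to the bench. Origin: on the swivel axis at bench height, below the cradle; x as the cradle's. It turns stiffly on the base (about 0.12 N m, 0.5 rad either way), so it centres itself between the fingers as the handles are squeezed. Nothing on it is higher than 92 mm above the bench.
- ram: Steel ram with a domed tip and a brass set-screw, 66 mm above the bench; moves along the squeezer's x. How far the set-screw holds out the tip differs each time by up to 6.5 mm, so the handle position at which the ram meets the glide, and at which the glide gives, is not known beforehand: find it by feel. Origin: that of the squeezer, shifted with the ram.
- handle_left_swing (a joint): Swing of the left handle, rad: 0 open (where its spring returns it), 0.25 shut. The right handle is geared to it and mirrors it. 0.1 rad drives the ram 6.5 mm forward.
- handle_left_grip (a point): Centre of the left handle's outer face where it is to be squeezed, 90 mm behind its pivot, 66 mm above the bench, 200 mm behind the cradle. The handles are upright red blades, 9 mm thick, 24 mm high, 72 mm long, roughly along the squeezer's x, with nothing beneath them; they stick out towards the robot.
- handle_right_grip (a point): The same on the right handle. Open, the outer faces are 68 mm apart here; shut, about 23 mm. The springs take 1.5 N (open) to 4.5 N (shut) per handle, the glide's peak some 14 N more, which falls away as it gives. Then some 2 to 3 mm of closing are free before the ram meets the glide again, now hard: over 8 N per handle then bruises the wood.
- mug: Bystander: blue-grey mug 81 mm wide, 90 mm high; origin at the centre of its underside.
- dowel_jar: Bystander: glass jar with a red lid, 63 mm wide, 85 mm high; origin at the centre of its underside.
- finished_foot_a: Bystander: a finished foot, standing on its end with the glide up, 40 by 40 mm, 64 mm high; origin at the centre of its underside.
- finished_foot_b: Bystander: another finished foot, the same.
Mind the look-alikes: they are no part of the job. Leave any turquoise look-alike of the foot alone.

How it is judged:
On the way, in this order (a step that is already met when the one before it is completed fails the run):
1. the foot lies in the cradle, let go, its glide towards the ram and still sticking out (x of foot in the frame of cradle between -0.008 and 0.008 m and y of foot in the frame of cradle between -0.006 and 0.006 m and z of foot in the frame of cradle between -0.005 and 0.005 m and angle between the x axis of foot and the x axis of cradle, either way round below 0.15 rad and angle between foot's own z axis and vertical below 0.12 rad and x of glide_face in the frame of cradle below -0.02 m and x of glide_face in the frame of foot below -0.0365 m and contact force between the fingers and foot below 0.5 N), for 0.2 s.
2. the ram presses on the glide (x of foot in the frame of cradle between -0.008 and 0.008 m and y of foot in the frame of cradle between -0.006 and 0.006 m and z of foot in the frame of cradle between -0.005 and 0.005 m and angle between the x axis of foot and the x axis of cradle, either way round below 0.15 rad and angle between foot's own z axis and vertical below 0.12 rad and x of glide_face in the frame of cradle below -0.02 m and contact force between ram and glide above 8 N).
3. the glide has popped home, the foot still in the cradle (x of foot in the frame of cradle between -0.008 and 0.008 m and y of foot in the frame of cradle between -0.006 and 0.006 m and z of foot in the frame of cradle between -0.005 and 0.005 m and angle between the x axis of foot and the x axis of cradle, either way round below 0.15 rad and angle between foot's own z axis and vertical below 0.12 rad and x of glide_face in the frame of cradle below -0.02 m and x of glide_face in the frame of foot above -0.035 m), for 0.1 s.
At the end, for the whole second after the job is handed in: The glide is home (pressed in more than 4 of its 5 mm); the foot lies at rest in the cradle, glide towards the ram, flat on the floor within 8 mm lengthwise, 6 mm sideways, 5 mm in height and about 8 degrees; the handles have sprung open (under 0.04 rad) (all of step 3 and value of joint handle_left_swing below 0.04 rad and linear speed of foot below 0.02 m/s); the robot touches nothing.
It fails at once if the ram bears on the glide with more than 14 N once it is home (the flange would bruise the wood) (x of glide_face in the frame of foot above -0.0347 m and contact force between ram and glide above 14 N).
It fails at once if the fingers press on the glide with more than 8 N (contact force between the fingers and glide above 8 N).
It fails at once if a bystander is moved more than 30 mm (distance of any of mug, dowel_jar, finished_foot_a, finished_foot_b from where it was at the start of the episode above 0.03 m).
It also fails if it takes over 72 s, if anything falls off the work surface, if the arm or the gripper's body presses on something with over 40 N, if the wrist force passes 120 N, or if a joint passes its speed limit or range.

### The arm

A 7-joint arm with a two-finger parallel gripper is mounted at the origin on a cart in front of the work surface, level with it; the furniture and walls round the work are solid. World frame = base frame: x ahead of the robot, y to its left, z up, the work surface at z = 0. Lengths are in m, angles in rad, forces in N, time in s.
With the tool pointing down it reaches from about 0.4 to 0.85 m from the base axis. Payload 10.4 kg.
Tool frame: the origin (TCP) lies on the centre line of the jaws, within the pads' length; the fingertips stand 11 mm ahead of it and the grasp point (between the pads) lies 8 mm behind it (tip_reach is the distance from the TCP to the fingertips, in m); z points along the fingers, y is the line along which they close (so a half turn about z gives the same grasp; the last joint's range is limited). The gripper opens to 85 mm and grips with 20 to 120 N. Pads are 22 mm wide; open, the fingers measure 114 mm over their backs; the gripper's body (76 mm by 85 mm) begins 54 mm behind the grasp point. The pads swing forward as they close: fully open they stand 13 mm farther back than shut.
Start: joints at [1.108, 0.332, -0.065, 1.46, 0.022, 1.35, -0.088], TCP at [0.266, -0.566, 0.242] pointing down, gripper open.
Joint ranges: [-2.6, 2.6], [-0.5, 2.12], [-1.47, 1.34], [0.16, 2.42], [-1.27, 4.41], [0.06, 2.06], [-2.6, 2.6]. Speed limits (rad/s): [2.22, 2.22, 2.79, 2.79, 3.14, 3.14, 3.14].

### API

Orientations are given as a unit quaternion [x, y, z, w].
In Python, from workcell import get_obs, camera, hand_in, tip_reach gives the robot as it stands. The module is installed in compiled form; this text tells all that it offers.
- The arm moves only by the tool move_arm, never from a script. Its argument "plan" is a list of rows, each an object with "delta_pos": the shift along the tool's x, y, z in parts of the range, where 1.0 means 1 m, a list of three; "turn": the turn, a rotation vector about the tool's x, y, z in normalised numbers (1 is pi rad), a list of three; "fingers": the closure, from 0 (fully open) to 1 (shut). A call has 1 to 12 rows; each row is the pose to reach, as a shift and turn from the pose commanded when the call began, along the tool's axes at that moment; what a row does not reach only later rows make up. A row lasts 1/8 s, in which the tool goes at most 62.5 mm and 10.7 degrees, less where a joint would pass 70% of its speed; a pose out of reach is approached as far as the arm can. A call with a gripper value outside its range is refused whole. The fingers move at their own pace and stop on an object; "force" is the grip in N (left out, the last holds). Time passes only in rows, so rows that repeat a pose let the fingers close. It gives the time, the measured TCP pose, the force, the opening and the grip force at its end, in the units of the state.
- get_obs(): the state, without advancing time (a new reading comes with each control period).
- camera(name): name is "scene" or "side" or "wrist"; returns a dict with "color" (400x640x3 uint8, red, green, blue), "range_z" (400x640 float32, m along the optical axis (not along the pixel's ray), 0 where there is no reading), "fx", "fy", "cx", "cy" (pixels), "R" (3x3) and "t" (3): a world point X has camera coordinates R X + t; the wrist camera has in their place "tool_from_camera" (4x4, takes a point from camera to tool coordinates, whose origin is the TCP and whose axes are the flange's). Camera axes: x right, y down, z forward; pixel columns grow to the right and rows downward; lengths in m; the calibration is good to about 2 mm. The wrist camera is an equidistant fisheye: a pixel r from the principal point sees the ray r / f radians off the axis. A picture is of the moment at which its call begins: read the wrist's pose just before it.
- hand_in(): hands the job in; it is judged then, once.
The state is a dict: "clock": time; "joint_pos": joint angles; "joint_velocities": joint speeds; "tau": joint torques, N m; "position": TCP position; "ee_rot": TCP orientation; "ft_force": force on the tool from outside, world axes, zero at the start; "torque": the same for the moment, N m; "grip_width": opening from 0.0 (shut) to 1.0 (fully open); "grasp_force": force on a finger pad.
Only numpy, scipy, OpenCV 4.12 (cv2) and the standard library are available. Lean on these libraries where they do the work, as an engineer would, in place of code of your own. Each camera call takes 0.05 s, during which the arm holds its last target. There are 200 camera calls.

## Working session

There is one attempt and no reset: what is moved stays moved. The work goes in short steps, Python scripts to look and compute and a tool call to move; the robot and the scene stay as the last step left them, time stands still between calls to the robot, and variables do not carry over. Pictures are saved under pics/ and viewed, at most 10 in all, crops included, and the job is handed in when it is done.

Besides the shell and the picture viewer there is one more tool, called after "Call:" as name([rows], argument=value, ...), one row to a line, values as JSON. move_arm: Moves the arm, as the interface text tells. Its arguments: {"type":"object","properties":{"plan":{"type":"array","items":{"type":"object","properties":{"delta_pos":{"type":"array","items":{"type":"number"}},"turn":{"type":"array","items":{"type":"number"}},"fingers":{"type":"number"}}}},"force":{"type":"number"}},"required":["plan"]}

```bash
mkdir -p pics
cat > h.py <<'E'
import numpy as np, cv2
from workcell import get_obs, camera, hand_in, tip_reach
def save(c,n,box=None,s=1):
    im=c["color"][:,:,::-1]
    if box: x0,y0,x1,y1=box; im=im[y0:y1,x0:x1]
    cv2.imwrite("pics/"+n,cv2.resize(im,None,fx=s,fy=s,interpolation=cv2.INTER_CUBIC))
def cloud(c):
    z=c["range_z"]; v,u=np.mgrid[0:400,0:640]
    P=np.stack([(u-c["cx"])/c["fx"]*z,(v-c["cy"])/c["fy"]*z,z],-1)
    W=(P-c["t"])@c["R"]; W[z==0]=np.nan
    return W
E
python3 - <<'E'
from h import *
import pickle
o=get_obs(); print({k:np.round(v,3).tolist() for k,v in o.items()}, tip_reach)
for n in("scene","side"):
    c=camera(n); pickle.dump(c,open(n+".pkl","wb")); save(c,n+".png"); print(n,c["fx"],-c["R"].T@c["t"])
E
```

```text
{'clock': 0.0, 'joint_pos': [1.108, 0.333, -0.065, 1.461, 0.022, 1.35, -0.089], 'joint_velocities': [-0.0, 0.0, 0.001, -0.001, -0.0, 0.002, -0.0], 'tau': [-0.001, -62.544, 0.049, -39.16, 0.016, 0.01, -0.0], 'position': [0.266, -0.565, 0.242], 'ee_rot': [0.976, 0.218, -0.0, -0.001], 'ft_force': [0.108, -0.903, 1.037], 'torque': [-0.019, -0.02, 0.006], 'grasp_force': 0.0, 'grip_width': 1.0} 0.011
scene 450.85497281851275 [0.14060957 0.91997891 0.5290522 ]
side 453.49797955110915 [ 0.62176519 -0.8728443   0.84407431]
```

View pics/scene.png

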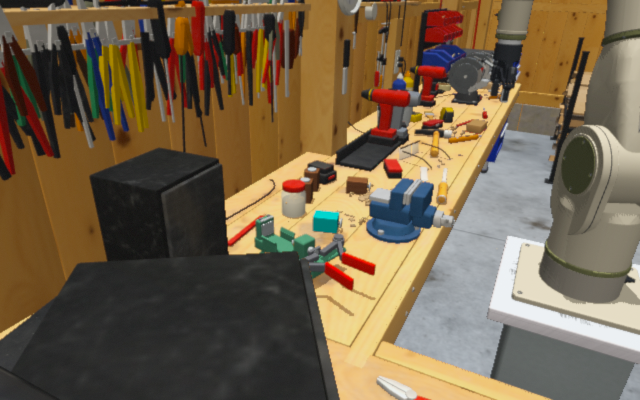

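View pics/side.png

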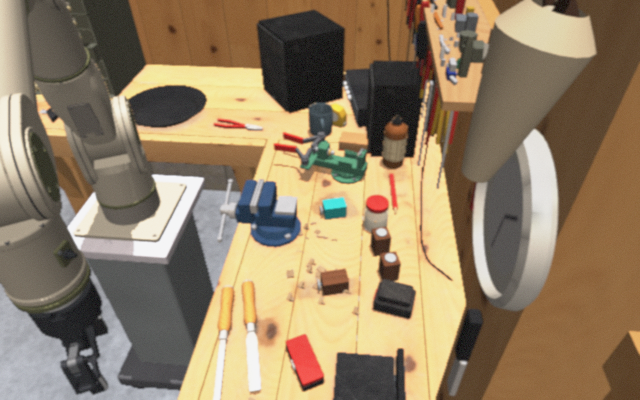

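The side picture shows:
- a brown block lying at (334,281) with its glide at the left, near (320,285)
- two standing feet at (381,240) and (389,265)
- a turquoise look-alike at (334,207)
- the squeezer at (335,160) with its red handles to the left
- the mug at (320,118) and the jar at (376,212)

The lying dark brown block fits the foot. I'll confirm it in a crop.

Run:
```python
from h import *
import pickle
c=pickle.load(open("side.pkl","rb"))
im=c["color"][:,:,::-1]
a=cv2.resize(im[255:310,290:370],None,fx=7,fy=7,interpolation=cv2.INTER_CUBIC)
b=cv2.resize(im[100:195,260:380],None,fx=560/120,fy=560/120*0+2.2,interpolation=cv2.INTER_CUBIC)
cv2.imwrite("pics/crop1.png",np.vstack([a,b])[:600])
W=cloud(c); hsv=cv2.cvtColor(c["color"],cv2.COLOR_RGB2HSV)
def pr(n,v,u): print(n,(u,v),np.round(W[v,u],4))
for n,v,u in[("mug",110,320),("jar",203,376),("fa",233,381),("fb",257,389),("turq",203,334),("foot",275,334)]: pr(n,v,u)
m=np.zeros((400,640),bool); m[262:300,300:356]=1
top=m&(abs(W[...,2]-.04)<.004); print("top n",top.sum(),np.nanmean(W[top],0))
r=cv2.minAreaRect((W[top][:,:2]*1000).astype(np.float32)); print(r)
st=m&(hsv[...,1]<70)&(W[...,2]>.01); print("grey",st.sum(),np.nanmean(W[st],0))
g=np.zeros_like(m); g[120:190,265:385]=1
green=g&(hsv[...,0]>60)&(hsv[...,0]<95)&(hsv[...,1]>80)
q=W[green]; q=q[np.isfinite(q[:,0])]; print("green",len(q),q.min(0),q.max(0))
red=g&((hsv[...,0]<6)|(hsv[...,0]>174))&(hsv[...,1]>150)
q=W[red]; q=q[np.isfinite(q[:,0])&(q[:,2]>.045)&(q[:,2]<.09)]
n,l,s,ce=cv2.connectedComponentsWithStats(red.astype(np.uint8))
for i in range(1,n):
    if s[i,4]>25:
        k=W[l==i]; print(s[i],np.nanmean(k,0),k[np.nanargmin(k[:,0])],k[np.nanargmax(k[:,0])])
```

```text
mug (320, 110) [0.4707 0.468  0.0673]
jar (376, 203) [ 0.6629 -0.0126  0.0877]
fa (381, 233) [ 0.6772 -0.0957  0.066 ]
fb (389, 257) [ 0.6956 -0.1706  0.0657]
turq (334, 203) [0.5539 0.0306 0.0409]
foot (334, 275) [ 0.5739 -0.2147  0.0421]
top n 396 [ 0.57384701 -0.21964607  0.04064883]
((573.9306640625, -218.02633666992188), (60.4713249206543, 42.85708999633789), 16.29734230041504)
grey 33 [ 0.54073236 -0.23058823  0.02778637]
green 1085 [0.44886494 0.16153185 0.00507913] [0.66658492 0.30486632 0.11268397]
[284 133  19  10  93] [0.40635587 0.28580806 0.07237647] [0.37669328 0.29889605 0.07899285] [0.43617826 0.27356549 0.07707725]
[275 144  21   8 105] [0.3900546  0.23237135 0.07145306] [0.35917964 0.23825665 0.07448406] [0.42098754 0.23055691 0.07625314]
```

View pics/crop1.png

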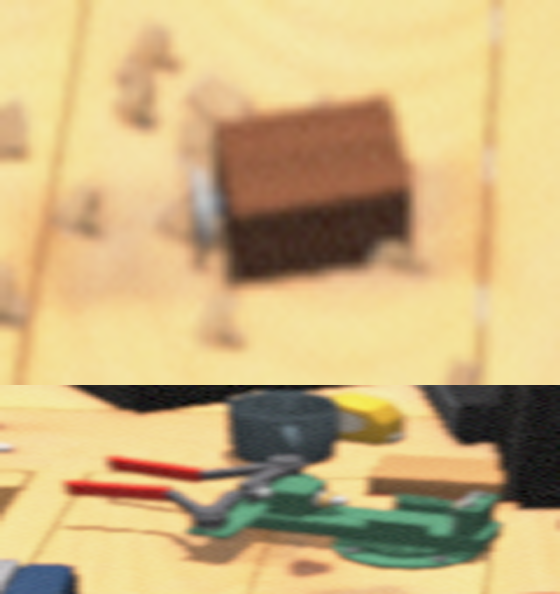

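Crop: the dark brown block has its glide on the left, so its +x points roughly to world +x, at a yaw of about 16°. That is the foot. The squeezer's yaw is about -15°. I'll move above the foot.

Units first: turns go in shares of pi rad. So 0.15 rad / 3.1416 = 0.0477.

Call:
move_arm([
  {"delta_pos": [0.05,-0.022,0],"turn": [0,0,0.0095],"fingers": 0},
  {"delta_pos": [0.11,-0.047,0],"turn": [0,0,0.0477],"fingers": 0},
  {"delta_pos": [0.17,-0.073,0.01],"turn": [0,0,0.0477],"fingers": 0},
  {"delta_pos": [0.23,-0.099,0.02],"turn": [0,0,0.0477],"fingers": 0},
  {"delta_pos": [0.29,-0.125,0.03],"turn": [0,0,0.0477],"fingers": 0},
  {"delta_pos": [0.34,-0.146,0.04],"turn": [0,0,0.0477],"fingers": 0},
  {"delta_pos": [0.39,-0.168,0.04],"turn": [0,0,0.0477],"fingers": 0},
  {"delta_pos": [0.426,-0.183,0.04],"turn": [0,0,0.0477],"fingers": 0},
  {"delta_pos": [0.426,-0.183,0.04],"turn": [0,0,0.0477],"fingers": 0},
  {"delta_pos": [0.426,-0.183,0.04],"turn": [0,0,0.0477],"fingers": 0},
  {"delta_pos": [0.426,-0.183,0.04],"turn": [0,0,0.0477],"fingers": 0},
])

```text
clock: 1.48
position: [0.5728, -0.2202, 0.2023]
ee_rot: [0.99, 0.143, -0.0, 0.0]
ft_force: [0.3, -0.3, 0.2]
grip_width: 0.999
grasp_force: 0.0
```

```bash
cat >> h.py <<'E'
from scipy.spatial.transform import Rotation as Ro
def pose():
    o=get_obs(); return np.array(o["position"]),Ro.from_quat(o["ee_rot"])
def wrist():
    p,r=pose(); c=camera("wrist")
    v,u=np.mgrid[0:400,0:640]; x=(u-c["cx"])/c["fx"]; y=(v-c["cy"])/c["fy"]; th=np.hypot(x,y)+1e-9
    z=c["range_z"]; k=np.tan(np.minimum(th,1.5))/th
    P=np.stack([x*k*z,y*k*z,z],-1); P[(z==0)|(th>1.4)]=np.nan
    T=c["tool_from_camera"]; P=P@T[:3,:3].T+T[:3,3]
    return c,P@r.as_matrix().T+p
def dl(target,yaw=None):
    p,r=pose(); d=r.inv().apply(np.array(target)-p); x=r.apply([1,0,0]); cur=np.arctan2(x[1],x[0])
    print("delta",np.round(d,4),"yaw now",round(np.degrees(cur),2),"turn z",None if yaw is None else round(cur-np.radians(yaw),4))
E
python3 - <<'E'
from h import *
c,W=wrist(); save(c,"w1.png"); hsv=cv2.cvtColor(c["color"],cv2.COLOR_RGB2HSV)
d=np.hypot(W[...,0]-.573,W[...,1]+.219)
top=(d<.06)&(abs(W[...,2]-.04)<.006); print(top.sum(),np.nanmedian(W[top],0))
print(cv2.minAreaRect((W[top][:,:2]*1000).astype(np.float32)))
gl=(d<.06)&(W[...,2]>.02)&(W[...,2]<.036)&(hsv[...,1]<70);print("glide",gl.sum(),np.nanmedian(W[gl],0))
E
```

```text
2455 [ 0.57626188 -0.2157647   0.0400767 ]
((575.134521484375, -215.627197265625), (59.73629379272461, 41.01613998413086), 16.661231994628906)
glide 139 [ 0.54060806 -0.22437064  0.02877153]
```

View pics/w1.png

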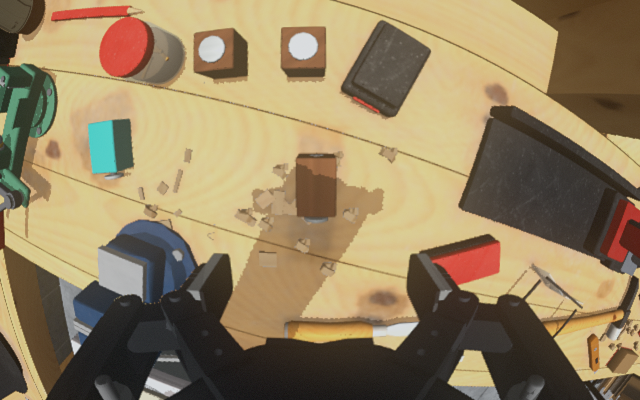

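The wrist view shows the foot at (316,187) with its glide below it at (315,218). It measures 60x41 mm with its top at z=0.040, which fits. The target is (0.5755, -0.2155) at yaw 16.7°.

```bash
python3 -c "
from h import *
dl([.5755,-.2155,.031],16.7)"
```

```text
delta [ 0.0038 -0.0037  0.1713] yaw now 16.48 turn z -0.0039
```

Converted, -0.004 rad / 3.1416 = -0.0013.

Call:
move_arm([
  {"delta_pos": [0.004,-0.004,0.05],"turn": [0,0,-0.0013],"fingers": 0},
  {"delta_pos": [0.004,-0.004,0.1],"turn": [0,0,-0.0013],"fingers": 0},
  {"delta_pos": [0.004,-0.004,0.14],"turn": [0,0,-0.0013],"fingers": 0},
  {"delta_pos": [0.004,-0.004,0.165],"turn": [0,0,-0.0013],"fingers": 0},
  {"delta_pos": [0.004,-0.004,0.171],"turn": [0,0,-0.0013],"fingers": 0},
  {"delta_pos": [0.004,-0.004,0.171],"turn": [0,0,-0.0013],"fingers": 0},
  {"delta_pos": [0.004,-0.004,0.171],"turn": [0,0,-0.0013],"fingers": 0.7},
  {"delta_pos": [0.004,-0.004,0.171],"turn": [0,0,-0.0013],"fingers": 0.7},
  {"delta_pos": [0.004,-0.004,0.171],"turn": [0,0,-0.0013],"fingers": 0.7},
  {"delta_pos": [0.004,-0.004,0.171],"turn": [0,0,-0.0013],"fingers": 0.7},
  {"delta_pos": [0.004,-0.004,0.171],"turn": [0,0,-0.0013],"fingers": 0.7},
  {"delta_pos": [0.004,-0.004,0.171],"turn": [0,0,-0.0013],"fingers": 0.7},
], force=40)

```text
clock: 3.02
position: [0.5769, -0.2138, 0.0323]
ee_rot: [0.989, 0.146, 0.001, 0.0]
ft_force: [-0.5, -0.0, 5.3]
grip_width: 0.459
grasp_force: 41.5
```

Call:
move_arm([
  {"delta_pos": [0,0,-0.03],"turn": [0,0,0]},
  {"delta_pos": [0,0,-0.08],"turn": [0,0,0]},
  {"delta_pos": [0,0,-0.14],"turn": [0,0,0]},
  {"delta_pos": [0,0,-0.2],"turn": [0,0,0]},
  {"delta_pos": [0,0,-0.22],"turn": [0,0,0]},
  {"delta_pos": [0,0,-0.22],"turn": [0,0,0]},
])

```text
validation failed for argument at $.pl...
```

```bash
python3 -c "
from h import *
dl([.49,.22,.25],-15); print(get_obs()['grip_width'],get_obs()['ft_force'])"
```

```text
delta [ 0.0427 -0.4402 -0.2181] yaw now 16.83 turn z 0.5556
0.4586902007343099 [-0.50732272 -0.04564856  5.29874987]
```

Converted, 0.25 rad / 3.1416 = 0.0796.

Call:
move_arm([
  {"delta_pos": [0,0,-0.03],"turn": [0,0,0],"fingers": 0.7},
  {"delta_pos": [0,0,-0.08],"turn": [0,0,0],"fingers": 0.7},
  {"delta_pos": [0,0,-0.14],"turn": [0,0,0],"fingers": 0.7},
  {"delta_pos": [0,-0.03,-0.19],"turn": [0,0,0.0159],"fingers": 0.7},
  {"delta_pos": [0.01,-0.08,-0.218],"turn": [0,0,0.0477],"fingers": 0.7},
  {"delta_pos": [0.02,-0.14,-0.218],"turn": [0,0,0.0796],"fingers": 0.7},
  {"delta_pos": [0.025,-0.2,-0.218],"turn": [0,0,0.1114],"fingers": 0.7},
  {"delta_pos": [0.03,-0.26,-0.218],"turn": [0,0,0.1432],"fingers": 0.7},
  {"delta_pos": [0.035,-0.32,-0.218],"turn": [0,0,0.1751],"fingers": 0.7},
  {"delta_pos": [0.04,-0.38,-0.218],"turn": [0,0,0.1767],"fingers": 0.7},
  {"delta_pos": [0.043,-0.43,-0.218],"turn": [0,0,0.1767],"fingers": 0.7},
  {"delta_pos": [0.043,-0.44,-0.218],"turn": [0,0,0.1767],"fingers": 0.7},
])

```text
clock: 4.53
position: [0.4882, 0.2239, 0.2494]
ee_rot: [0.992, -0.127, -0.0, -0.001]
ft_force: [-0.5, -0.1, -0.8]
grip_width: 0.459
grasp_force: 40.8
```

Call:
move_arm([
  {"delta_pos": [0,0,0],"turn": [0,0,0],"fingers": 0.7},
  {"delta_pos": [0,0,0],"turn": [0,0,0],"fingers": 0.7},
  {"delta_pos": [0,0,0],"turn": [0,0,0],"fingers": 0.7},
])

```text
clock: 4.9
position: [0.4907, 0.2186, 0.2492]
ee_rot: [0.991, -0.131, 0.0, 0.0]
ft_force: [0.5, -0.3, -2.0]
grip_width: 0.456
grasp_force: 40.8
```

Run:
```python
from h import *
import pickle
c,W=wrist(); save(c,"w2.png"); pickle.dump((c,W,get_obs()),open("w2.pkl","wb")); print(pose()[0])
```

```text
[0.49053419 0.21881165 0.24924123]
```

View pics/w2.png

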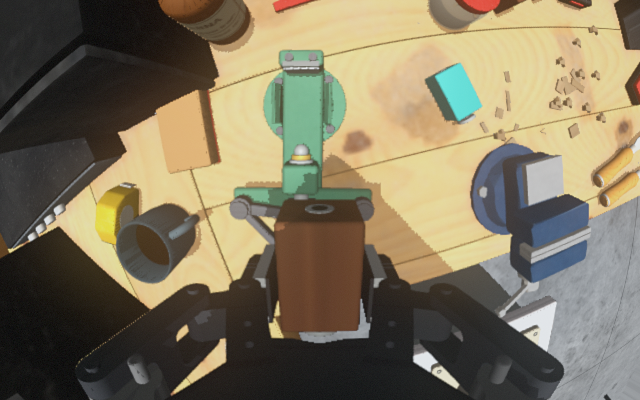

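The picture shows the squeezer directly ahead:
- anvil at (302,60)
- cheeks at (279,105) and (327,105)
- ram tip at (302,147)
- swivel disc around (305,103)

Next I'll measure its axis.

Run:
```python
from h import *
import pickle
c,W,o=pickle.load(open("w2.pkl","rb")); hsv=cv2.cvtColor(c["color"],cv2.COLOR_RGB2HSV)
for n,u,v in[("anvil top L",287,54),("anvil top R",318,54),("anvil edge L",285,66),("anvil edge R",321,66),("floor",303,110),("floor2",303,90),("floor3",303,128),("cheekL",277,105),("cheekR",329,105),("tip",302,147),("brass",302,155),("pivL",241,208),("pivR",363,208),("discL",266,105),("discR",343,105)]:
    print(n,(u,v),np.round(np.nanmedian(W[v-1:v+2,u-1:u+2].reshape(-1,3),0),4))
m=np.zeros((400,640),bool); m[40:150,255:355]=1
green=m&(hsv[...,0]>55)&(hsv[...,0]<95)&(hsv[...,1]>70)
for z0,z1 in[(0,.02),(.04,.05),(.055,.075),(.08,.095)]:
    k=green&(W[...,2]>z0)&(W[...,2]<z1); q=W[k]
    if len(q)>10: print(z0,z1,len(q),q.mean(0).round(4),cv2.minAreaRect((q[:,:2]*1000).astype(np.float32)))
k=green&(W[...,2]<.02); (x,y),r=cv2.minEnclosingCircle((W[k][:,:2]*1000).astype(np.float32)); print("disc",x,y,r)
# left/right edges of channel by row, w/ floor z
for v in range(70,140,8):
    row=np.where(green[v]&(W[v,:,2]>.04)&(W[v,:,2]<.05))[0]
    if len(row): a,b=W[v,row[0]],W[v,row[-1]]; print(v,row[0],row[-1],((a+b)/2).round(4),np.linalg.norm(a-b).round(4))
# held foot
m=np.zeros((400,640),bool); m[195:345,265:375]=1
k=m&(W[...,2]>.23)&(hsv[...,0]<15)&(hsv[...,1]>90); q=W[k]
print("foot",len(q),q.mean(0),q[:,2].min(),q[:,2].max(),cv2.minAreaRect((q[:,:2]*1000).astype(np.float32)))
```

```text
anvil top L (287, 54) [0.6255 0.2132 0.0923]
anvil top R (318, 54) [0.6183 0.1857 0.0889]
anvil edge L (285, 66) [0.6165 0.2186 0.0815]
anvil edge R (321, 66) [0.6077 0.1857 0.0816]
floor (303, 110) [0.5719 0.2149 0.0465]
floor2 (303, 90) [0.5929 0.2092 0.0457]
floor3 (303, 128) [0.5531 0.22   0.046 ]
cheekL (277, 105) [0.5835 0.2382 0.0637]
cheekR (329, 105) [0.5692 0.1876 0.0658]
tip (302, 147) [0.5354 0.2246 0.0716]
brass (302, 155) [0.5278 0.2266 0.0741]
pivL (241, 208) [0.4932 0.3018 0.0808]
pivR (363, 208) [0.4605 0.1807 0.0801]
discL (266, 105) [0.5917 0.2576 0.0084]
discR (343, 105) [0.567  0.1691 0.0079]
0 0.02 871 [0.5747 0.2045 0.0084] ((580.181640625, 213.630615234375), (95.81901550292969, 82.25383758544922), 71.69188690185547)
0.04 0.05 2754 [0.5705 0.2161 0.0461] ((571.96337890625, 216.13995361328125), (41.36317825317383, 84.38548278808594), 74.60311889648438)
0.055 0.075 236 [0.5761 0.213  0.0657] ((567.4088745117188, 217.511474609375), (61.84828186035156, 64.2000503540039), 73.0550308227539)
0.08 0.095 218 [0.6221 0.2022 0.0891] ((620.639404296875, 201.94879150390625), (38.43623733520508, 11.156017303466797), 73.72425079345703)
disc 579.1495971679688 213.80471801757812 48.38227081298828
78 284 321 [0.606  0.2064 0.0449] 0.0396
86 284 321 [0.5976 0.2087 0.0444] 0.0396
94 284 321 [0.589  0.211  0.0452] 0.0397
102 284 321 [0.5806 0.2132 0.0445] 0.0397
110 284 321 [0.5722 0.2156 0.0454] 0.0398
118 283 321 [0.5639 0.2182 0.0461] 0.0407
126 283 321 [0.5556 0.2205 0.046 ] 0.0408
134 283 321 [0.5472 0.223  0.045 ] 0.0411
foot 9897 [0.49286536 0.21798432 0.25695999] 0.23035746115609007 0.31226701408806545 ((488.62762451171875, 219.59780883789062), (42.577369689941406, 60.31283950805664), 75.56658172607422)
```

```bash
python3 -c "
from h import *
dl([.5815,.2130,.15],-15.8)"
```

```text
delta [ 0.0893 -0.0181  0.0992] yaw now -15.08 turn z 0.0126
```

Converted, 0.0126 rad / 3.1416 = 0.004.

Call:
move_arm([
  {"delta_pos": [0.045,-0.009,0.02],"turn": [0,0,0.004],"fingers": 0.7},
  {"delta_pos": [0.08,-0.018,0.05],"turn": [0,0,0.004],"fingers": 0.7},
  {"delta_pos": [0.0893,-0.0181,0.08],"turn": [0,0,0.004],"fingers": 0.7},
  {"delta_pos": [0.0893,-0.0181,0.099],"turn": [0,0,0.004],"fingers": 0.7},
  {"delta_pos": [0.0893,-0.0181,0.099],"turn": [0,0,0.004],"fingers": 0.7},
  {"delta_pos": [0.0893,-0.0181,0.099],"turn": [0,0,0.004],"fingers": 0.7},
  {"delta_pos": [0.0893,-0.0181,0.099],"turn": [0,0,0.004],"fingers": 0.7},
])

```text
clock: 5.82
position: [0.5814, 0.2148, 0.1519]
ee_rot: [0.991, -0.136, 0.001, -0.0]
ft_force: [0.2, -0.7, -0.9]
grip_width: 0.455
grasp_force: 41.0
```

Run:
```python
from h import *
dl([.5815,.2130,.0785],-15.8)
c,W=wrist()
for v in range(40,75,5): print(v,np.round(W[v,290:320:10],4).tolist())
k=(W[...,2]>.15)&(W[...,2]<.165)&(np.hypot(W[...,0]-.5815,W[...,1]-.213)<.04); q=W[k]
print(k.sum(),cv2.minAreaRect((q[:,:2]*1000).astype(np.float32)),np.median(q[:,2]))
s=camera("side"); a=s["color"][110:190,270:400,::-1]; cv2.imwrite("pics/s2.png",cv2.resize(np.ascontiguousarray(a),None,fx=6,fy=6,interpolation=cv2.INTER_CUBIC))
```

```text
delta [0.0004 0.0018 0.0734] yaw now -15.67 turn z 0.0022
40 [[0.7276, 0.2019, 0.0005], [0.7251, 0.1932, -0.0002], [0.7224, 0.1845, 0.0003]]
45 [[0.7232, 0.2032, -0.0004], [0.7184, 0.1945, 0.0079], [0.7156, 0.1861, 0.0092]]
50 [[0.716, 0.2041, 0.0096], [0.7134, 0.1958, 0.0099], [0.7106, 0.1874, 0.0112]]
55 [[0.7114, 0.2053, 0.0103], [0.7092, 0.197, 0.0086], [0.7066, 0.1886, 0.0091]]
60 [[0.7073, 0.2066, 0.0086], [0.7049, 0.1982, 0.0077], [0.7039, 0.1897, 0.0002]]
65 [[0.7045, 0.2082, 0.0003], [0.7017, 0.1996, 0.0013], [0.6993, 0.1909, 0.0004]]
70 [[0.6999, 0.2095, 0.0003], [0.6974, 0.2009, -0.0001], [0.6949, 0.1922, -0.0006]]
10773 ((580.4338989257812, 218.37022399902344), (62.35746383666992, 70.26585388183594), 54.344486236572266) 0.15959591600518566
```

View pics/s2.png

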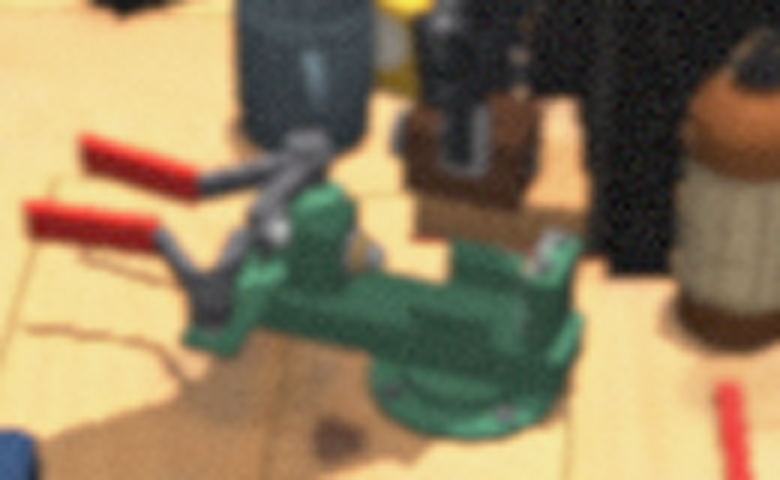

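The foot hangs level above the cradle, at about (465,155) in the crop, glide towards the ram. I'll lower it.

Converted, 0.002 rad / 3.1416 = 0.0006.

Call:
move_arm([
  {"delta_pos": [0.0004,0.0018,0],"turn": [0,0,0.0006],"fingers": 0.7},
  {"delta_pos": [0.0004,0.0018,0.02],"turn": [0,0,0.0006],"fingers": 0.7},
  {"delta_pos": [0.0004,0.0018,0.035],"turn": [0,0,0.0006],"fingers": 0.7},
  {"delta_pos": [0.0004,0.0018,0.045],"turn": [0,0,0.0006],"fingers": 0.7},
  {"delta_pos": [0.0004,0.0018,0.053],"turn": [0,0,0.0006],"fingers": 0.7},
  {"delta_pos": [0.0004,0.0018,0.06],"turn": [0,0,0.0006],"fingers": 0.7},
  {"delta_pos": [0.0004,0.0018,0.066],"turn": [0,0,0.0006],"fingers": 0.7},
  {"delta_pos": [0.0004,0.0018,0.071],"turn": [0,0,0.0006],"fingers": 0.7},
  {"delta_pos": [0.0004,0.0018,0.071],"turn": [0,0,0.0006],"fingers": 0.7},
  {"delta_pos": [0.0004,0.0018,0.071],"turn": [0,0,0.0006],"fingers": 0.7},
])

```text
clock: 7.18
position: [0.5811, 0.2126, 0.0796]
ee_rot: [0.991, -0.137, 0.0, -0.0]
ft_force: [0.3, -0.2, -1.1]
grip_width: 0.458
grasp_force: 41.1
```

Call:
move_arm([
  {"delta_pos": [0,0,0.0015],"turn": [0,0,0],"fingers": 0.7},
  {"delta_pos": [0,0,0.002],"turn": [0,0,0],"fingers": 0.7},
  {"delta_pos": [0,0,0.002],"turn": [0,0,0],"fingers": 0.7},
])

```text
clock: 7.55
position: [0.5812, 0.2127, 0.0784]
ee_rot: [0.991, -0.137, 0.001, -0.0]
ft_force: [-2.7, -0.5, 5.7]
grip_width: 0.456
grasp_force: 42.0
```

Call:
move_arm([
  {"delta_pos": [0,0,0],"turn": [0,0,0],"fingers": 0.3},
  {"delta_pos": [0,0,0],"turn": [0,0,0],"fingers": 0.1},
  {"delta_pos": [0,0,0],"turn": [0,0,0],"fingers": 0},
  {"delta_pos": [0,0,0],"turn": [0,0,0],"fingers": 0},
  {"delta_pos": [0,0,-0.02],"turn": [0,0,0],"fingers": 0},
  {"delta_pos": [0,0,-0.05],"turn": [0,0,0],"fingers": 0},
  {"delta_pos": [0,0,-0.1],"turn": [0,0,0],"fingers": 0},
  {"delta_pos": [-0.04,0,-0.15],"turn": [0,0,0],"fingers": 0},
  {"delta_pos": [-0.09,0,-0.17],"turn": [0,0,0],"fingers": 0},
  {"delta_pos": [-0.09,0,-0.17],"turn": [0,0,0],"fingers": 0},
  {"delta_pos": [-0.09,0,-0.17],"turn": [0,0,0],"fingers": 0},
])

```text
clock: 8.93
position: [0.4947, 0.2368, 0.2484]
ee_rot: [0.991, -0.137, 0.001, -0.0]
ft_force: [-0.1, -0.0, -0.2]
grip_width: 1.003
grasp_force: 0.0
```

Run:
```python
from h import *
import pickle
c,W=wrist(); pickle.dump((c,W,get_obs()),open("w3.pkl","wb")); save(c,"w3.png")
d=np.hypot(W[...,0]-.58,W[...,1]-.2135)
k=(abs(W[...,2]-.086)<.004)&(d<.035); q=W[k]; print(k.sum(),np.median(q,0),cv2.minAreaRect((q[:,:2]*1000).astype(np.float32)))
p=pickle.load(open("side.pkl","rb"));
```

```text
2632 [0.57885781 0.21332234 0.08607671] ((581.7471313476562, 212.8544921875), (39.891876220703125, 65.53594207763672), 74.17711639404297)
```

View pics/w3.png

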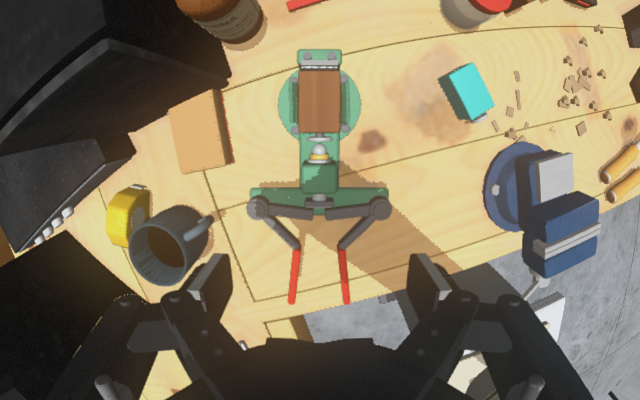

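The foot lies flat in the cradle at (319,100), with the top at z=0.086 as expected. The glide is at (319,136) facing the ram tip at (319,150). The handles are at (295,275) and (344,275). I'll measure the handles.

Run:
```python
from h import *
import pickle
c,W,o=pickle.load(open("w3.pkl","rb")); hsv=cv2.cvtColor(c["color"],cv2.COLOR_RGB2HSV)
red=((hsv[...,0]<8)|(hsv[...,0]>172))&(hsv[...,1]>150); red[:240]=0; red[310:]=0; red[:,:280]=0; red[:,360:]=0
ax=np.array([np.cos(np.radians(-15.6)),np.sin(np.radians(-15.6))]); ay=np.array([-ax[1],ax[0]]); C=np.array([.5805,.2133])
n,l,s,_=cv2.connectedComponentsWithStats(red.astype(np.uint8))
for i in range(1,n):
    if s[i,4]<60: continue
    q=W[l==i]; q=q[np.isfinite(q[:,0])&(q[:,2]>.04)&(q[:,2]<.1)]; t=q[q[:,2]>.073]
    print(s[i],q[:,2].max(),len(t)); L=(t[:,:2]-C)@np.stack([ax,ay],1)
    f=np.polyfit(L[:,0],L[:,1],1); print("x range",L[:,0].min(),L[:,0].max(),"y at -0.2",np.polyval(f,-.2),"slope",f[0])
G=C-.2*ax; print(G); dl([*G,.2],-15.6)
```

```text
[288 249  12  55 367] 0.08007166401761193 364
x range -0.22439277689543255 -0.1552540066499422 y at -0.2 0.030266197683149487 slope -0.13273860101949053
[338 249  12  55 355] 0.07984751916377844 353
x range -0.2242387295850847 -0.15586422953341553 y at -0.2 -0.028490319402600654 slope 0.12001363003898687
[0.38786749 0.26708396]
delta [-0.1113 -0.0002  0.0476] yaw now -15.86 turn z -0.0045
```

Converted, -0.0045 rad / 3.1416 = -0.0014.

Call:
move_arm([
  {"delta_pos": [-0.05,-0.001,0],"turn": [0,0,-0.0014],"fingers": 0},
  {"delta_pos": [-0.1,-0.001,0],"turn": [0,0,-0.0014],"fingers": 0},
  {"delta_pos": [-0.111,-0.001,0.02],"turn": [0,0,-0.0014],"fingers": 0},
  {"delta_pos": [-0.111,-0.001,0.06],"turn": [0,0,-0.0014],"fingers": 0},
  {"delta_pos": [-0.111,-0.001,0.1],"turn": [0,0,-0.0014],"fingers": 0},
  {"delta_pos": [-0.111,-0.001,0.1],"turn": [0,0,-0.0014],"fingers": 0},
  {"delta_pos": [-0.111,-0.001,0.1],"turn": [0,0,-0.0014],"fingers": 0},
])

```text
clock: 9.85
position: [0.3885, 0.2687, 0.1485]
ee_rot: [0.991, -0.135, 0.0, -0.0]
ft_force: [0.1, -0.2, -0.2]
grip_width: 0.998
grasp_force: 0.0
```

```bash
python3 -c "
from h import *
dl([.3881,.2680,.058],-15.6)"
```

```text
delta [-0.0002  0.0009  0.0905] yaw now -15.56 turn z 0.0007
```

Call:
move_arm([
  {"delta_pos": [0,0.001,0.02],"turn": [0,0,0],"fingers": 0},
  {"delta_pos": [0,0.001,0.04],"turn": [0,0,0],"fingers": 0},
  {"delta_pos": [0,0.001,0.06],"turn": [0,0,0],"fingers": 0},
  {"delta_pos": [0,0.001,0.08],"turn": [0,0,0],"fingers": 0},
  {"delta_pos": [0,0.001,0.09],"turn": [0,0,0],"fingers": 0},
  {"delta_pos": [0,0.001,0.09],"turn": [0,0,0],"fingers": 0.1},
  {"delta_pos": [0,0.001,0.09],"turn": [0,0,0],"fingers": 0.15},
  {"delta_pos": [0,0.001,0.09],"turn": [0,0,0],"fingers": 0.2},
  {"delta_pos": [0,0.001,0.09],"turn": [0,0,0],"fingers": 0.2},
  {"delta_pos": [0,0.001,0.09],"turn": [0,0,0],"fingers": 0.2},
], force=22)

```text
clock: 11.1
position: [0.388, 0.2675, 0.0577]
ee_rot: [0.991, -0.135, 0.0, -0.0]
ft_force: [1.0, 0.3, 2.2]
grip_width: 0.798
grasp_force: 1.7
```

Call:
move_arm([
  {"delta_pos": [0,0,0],"turn": [0,0,0],"fingers": 0.21},
  {"delta_pos": [0,0,0],"turn": [0,0,0],"fingers": 0.22},
  {"delta_pos": [0,0,0],"turn": [0,0,0],"fingers": 0.23},
  {"delta_pos": [0,0,0],"turn": [0,0,0],"fingers": 0.24},
  {"delta_pos": [0,0,0],"turn": [0,0,0],"fingers": 0.25},
  {"delta_pos": [0,0,0],"turn": [0,0,0],"fingers": 0.26},
  {"delta_pos": [0,0,0],"turn": [0,0,0],"fingers": 0.27},
  {"delta_pos": [0,0,0],"turn": [0,0,0],"fingers": 0.28},
  {"delta_pos": [0,0,0],"turn": [0,0,0],"fingers": 0.28},
])

```text
clock: 12.22
position: [0.3876, 0.2673, 0.0573]
ee_rot: [0.991, -0.135, 0.0, 0.0]
ft_force: [3.0, -1.0, 1.9]
grip_width: 0.721
grasp_force: 2.4
```

Call:
move_arm([
  {"delta_pos": [0,0,0],"turn": [0,0,0],"fingers": 0.29},
  {"delta_pos": [0,0,0],"turn": [0,0,0],"fingers": 0.3},
  {"delta_pos": [0,0,0],"turn": [0,0,0],"fingers": 0.31},
  {"delta_pos": [0,0,0],"turn": [0,0,0],"fingers": 0.32},
  {"delta_pos": [0,0,0],"turn": [0,0,0],"fingers": 0.32},
])

```text
clock: 12.85
position: [0.3876, 0.2673, 0.0573]
ee_rot: [0.991, -0.135, 0.0, 0.0]
ft_force: [3.1, -1.0, 3.1]
grip_width: 0.684
grasp_force: 2.6
```

Call:
move_arm([
  {"delta_pos": [0,0,0],"turn": [0,0,0],"fingers": 0.33},
  {"delta_pos": [0,0,0],"turn": [0,0,0],"fingers": 0.34},
  {"delta_pos": [0,0,0],"turn": [0,0,0],"fingers": 0.35},
  {"delta_pos": [0,0,0],"turn": [0,0,0],"fingers": 0.36},
  {"delta_pos": [0,0,0],"turn": [0,0,0],"fingers": 0.36},
])

```text
clock: 13.48
position: [0.3876, 0.2673, 0.0573]
ee_rot: [0.991, -0.135, 0.0, 0.0]
ft_force: [2.3, -1.1, 4.2]
grip_width: 0.641
grasp_force: 3.0
```

Call:
move_arm([
  {"delta_pos": [0,0,0],"turn": [0,0,0],"fingers": 0.37},
  {"delta_pos": [0,0,0],"turn": [0,0,0],"fingers": 0.38},
  {"delta_pos": [0,0,0],"turn": [0,0,0],"fingers": 0.39},
  {"delta_pos": [0,0,0],"turn": [0,0,0],"fingers": 0.4},
  {"delta_pos": [0,0,0],"turn": [0,0,0],"fingers": 0.4},
])

```text
clock: 14.1
position: [0.3881, 0.2674, 0.0577]
ee_rot: [0.991, -0.135, 0.0, -0.0]
ft_force: [4.5, -1.5, 5.9]
grip_width: 0.601
grasp_force: 6.9
```

Ram contact: the force rises at a closure of about 0.39. I'll use smaller steps now.

Call:
move_arm([
  {"delta_pos": [0,0,0],"turn": [0,0,0],"fingers": 0.41},
  {"delta_pos": [0,0,0],"turn": [0,0,0],"fingers": 0.42},
  {"delta_pos": [0,0,0],"turn": [0,0,0],"fingers": 0.42},
])

```text
clock: 14.48
position: [0.3884, 0.2675, 0.058]
ee_rot: [0.991, -0.135, 0.001, -0.0]
ft_force: [3.9, -2.3, 8.7]
grip_width: 0.584
grasp_force: 9.2
```

Call:
move_arm([
  {"delta_pos": [0,0,0],"turn": [0,0,0],"fingers": 0.43},
  {"delta_pos": [0,0,0],"turn": [0,0,0],"fingers": 0.44},
  {"delta_pos": [0,0,0],"turn": [0,0,0],"fingers": 0.44},
])

```text
clock: 14.85
position: [0.3888, 0.2676, 0.0583]
ee_rot: [0.991, -0.136, 0.001, -0.001]
ft_force: [4.8, -2.8, 9.7]
grip_width: 0.565
grasp_force: 11.8
```

Call:
move_arm([
  {"delta_pos": [0,0,0],"turn": [0,0,0],"fingers": 0.45},
  {"delta_pos": [0,0,0],"turn": [0,0,0],"fingers": 0.46},
  {"delta_pos": [0,0,0],"turn": [0,0,0],"fingers": 0.46},
])

```text
clock: 15.22
position: [0.3891, 0.2675, 0.0585]
ee_rot: [0.991, -0.136, 0.001, -0.001]
ft_force: [5.2, -2.4, 12.3]
grip_width: 0.547
grasp_force: 14.8
```

Call:
move_arm([
  {"delta_pos": [0,0,0],"turn": [0,0,0],"fingers": 0.47},
  {"delta_pos": [0,0,0],"turn": [0,0,0],"fingers": 0.47},
])

```text
clock: 15.48
position: [0.3893, 0.2676, 0.0586]
ee_rot: [0.991, -0.136, 0.001, -0.001]
ft_force: [5.6, -3.6, 13.7]
grip_width: 0.537
grasp_force: 15.9
```

Call:
move_arm([
  {"delta_pos": [0,0,0],"turn": [0,0,0],"fingers": 0.48},
  {"delta_pos": [0,0,0],"turn": [0,0,0],"fingers": 0.48},
])

```text
clock: 15.72
position: [0.3896, 0.2675, 0.0587]
ee_rot: [0.991, -0.136, 0.002, -0.001]
ft_force: [6.1, -3.1, 13.5]
grip_width: 0.522
grasp_force: 16.3
```

Call:
move_arm([
  {"delta_pos": [0,0,0],"turn": [0,0,0],"fingers": 0.49},
  {"delta_pos": [0,0,0],"turn": [0,0,0],"fingers": 0.49},
])

```text
clock: 15.98
position: [0.3885, 0.2675, 0.058]
ee_rot: [0.991, -0.136, 0.001, -0.001]
ft_force: [4.0, -0.1, 2.9]
grip_width: 0.512
grasp_force: 3.8
```

The force peaked at 16.3 N and dropped to 3.8 N, which is about the spring alone, so the glide has popped in. I'll hold briefly, then release and lift.

Call:
move_arm([
  {"delta_pos": [0,0,0],"turn": [0,0,0],"fingers": 0.49},
  {"delta_pos": [0,0,0],"turn": [0,0,0],"fingers": 0.4},
  {"delta_pos": [0,0,0],"turn": [0,0,0],"fingers": 0.3},
  {"delta_pos": [0,0,0],"turn": [0,0,0],"fingers": 0.2},
  {"delta_pos": [0,0,0],"turn": [0,0,0],"fingers": 0.1},
  {"delta_pos": [0,0,0],"turn": [0,0,0],"fingers": 0},
  {"delta_pos": [0,0,0],"turn": [0,0,0],"fingers": 0},
  {"delta_pos": [0,0,-0.03],"turn": [0,0,0],"fingers": 0},
  {"delta_pos": [0,0,-0.08],"turn": [0,0,0],"fingers": 0},
  {"delta_pos": [0.04,0,-0.14],"turn": [0,0,0],"fingers": 0},
  {"delta_pos": [0.09,0,-0.19],"turn": [0,0,0],"fingers": 0},
  {"delta_pos": [0.11,0,-0.19],"turn": [0,0,0],"fingers": 0},
])

```text
clock: 17.48
position: [0.4961, 0.2376, 0.2509]
ee_rot: [0.991, -0.136, 0.002, -0.001]
ft_force: [-0.8, 0.7, -1.4]
grip_width: 0.998
grasp_force: 0.0
```

Call:
move_arm([
  {"delta_pos": [0,0,0],"turn": [0,0,0],"fingers": 0},
  {"delta_pos": [0,0,0],"turn": [0,0,0],"fingers": 0},
  {"delta_pos": [0,0,0],"turn": [0,0,0],"fingers": 0},
])

```text
clock: 17.85
position: [0.4924, 0.2383, 0.2467]
ee_rot: [0.991, -0.135, -0.0, 0.0]
ft_force: [0.2, -0.3, -0.7]
grip_width: 1.002
grasp_force: 0.0
```

Run:
```python
from h import *
c,W=wrist(); a=c["color"][30:310,220:420,::-1]; b=camera("side")["color"][110:190,270:380,::-1]
a=cv2.resize(np.ascontiguousarray(a),(400,560),interpolation=cv2.INTER_CUBIC); b=cv2.resize(np.ascontiguousarray(b),(385,280),interpolation=cv2.INTER_CUBIC)
o=np.zeros((560,790,3),np.uint8); o[:,:400]=a; o[:280,402:787]=b; cv2.imwrite("pics/end.png",o)
d=np.hypot(W[...,0]-.58,W[...,1]-.2135)
k=(abs(W[...,2]-.086)<.004)&(d<.035); q=W[k]; print(k.sum(),np.median(q,0),cv2.minAreaRect((q[:,:2]*1000).astype(np.float32)))
```

```text
2679 [0.58085977 0.21354904 0.08611813] ((582.5808715820312, 213.06710815429688), (39.90850830078125, 63.40500259399414), 73.41620635986328)
```

View pics/end.png

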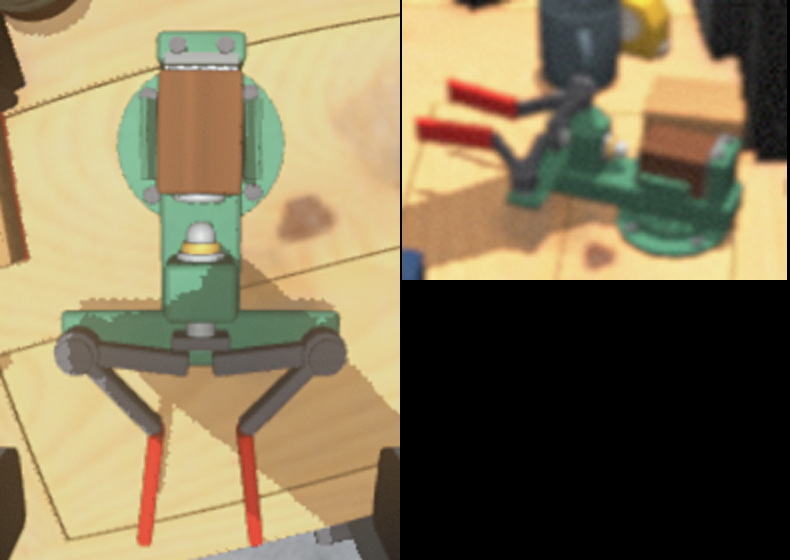

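The glide is flush at (200,197), the foot lies flat against the anvil, the handles are open, and the gripper touches nothing. I'll hand in.

```bash
python3 -c "
from h import *
print(hand_in())"
```

```text
the job is handed in; nothing more can be done
None
```

The job is handed in: the foot lies flat in the cradle with its glide popped home (grip force peaked at 16.3 N per finger, then fell to 3.8 N), and the handles have sprung open; `hand_in` returned no verdict.

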